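# Clamp the glued spice caddy

## Robot

A 6-joint arm with a two-finger parallel gripper is mounted at the origin on the work surface. World frame = base frame: x ahead of the robot, y to its left, z up, the work surface at z = 0. Lengths are in mm, angles in degrees, forces in N, time in s.
With the tool pointing down it reaches from about 300 to 850 mm from the base axis. Payload 4.2 kg.
Tool frame: the origin (TCP) lies midway between the tips of the shut fingers; the grasp point (between the pads) lies 19 mm behind it; z points along the fingers, y is the line along which they close (so a half turn about z gives the same grasp; the last joint's range is limited). The gripper opens to 91 mm and grips with 3 to 60 N. Pads are 32 mm wide; open, the fingers measure 118 mm over their backs; the gripper's body (76 mm by 178 mm) begins 60 mm behind the grasp point.
Start: joints at [66.349, 18.312, 89.639, -0, 72.044, -1.146], TCP at [220.1, 531.224, 213.976] pointing down, gripper open.
Joint ranges: [-177.97, 177.97], [-48.28, 115.42], [12.27, 149.76], [-77.06, 257.06], [2.81, 150.46], [-146.56, 146.56]. Speed limits (degrees/s): [147.25, 147.25, 180, 180, 180, 180].

## Interface

Orientations are given as [roll, pitch, yaw] about the fixed x, y, z axes, in that order (R = Rz(yaw) Ry(pitch) Rx(roll)).
In Python, from workcell import env gives the robot as it stands.
- The arm moves only by the shell command python3 drive.py 'ROWS' [OPENING] [FORCE]. ROWS is rows parted by semicolons, their numbers by spaces, 1 to 8 of them, each of 6 numbers: dx, dy, dz in mm, then a rotation vector rx, ry, rz in degrees; each row shifts and turns the commanded pose from where the row before left it, along the tool's axes as they then stand; what a row does not reach is not made up. A row lasts 1/10 s, in which the tool goes at most 50 mm and 8.59 degrees, less where a joint would pass 70% of its speed; a pose out of reach is approached as far as the arm can. OPENING is the finger opening in mm, set as the command begins (- or left out keeps the last). The fingers move at their own pace and stop on an object; FORCE is the grip in N (left out, the last holds). Time passes only in rows, so rows that do not move let the fingers close. It prints the time, the measured TCP pose, the force, the opening and the grip force at its end.
- env.state(): the state, without advancing time (a new reading comes with each control period).
- env.grab_frame(name): name is "side" or "top" or "wrist"; returns the picture (480x640x3 uint8, blue, green, red); there is no depth.
- env.camera_model(name): a dict with "fx", "fy", "cx", "cy" (pixels), "T" (4x4, takes a point from camera to world coordinates). Camera axes: x right, y up, looking along -z (the intrinsics and any distortion apply to the point x, -y, -z); pixel columns grow to the right and rows downward; lengths in mm; the calibration is good to about 2 mm. A picture is of the moment at which its call begins: read the wrist's pose just before it. camera_model takes no time and is no camera call; for the wrist camera it gives the pose at the moment of the call.
- env.job_done(): hands the job in; it is judged then, once.
The state is a dict: "time_s": time; "qpos": joint angles; "qvel": joint speeds; "effort": joint torques, N m; "ee_pos": TCP position; "ee_rot": TCP orientation; "force": force on the tool from outside, world axes, zero at the start; "torque": the same for the moment, N m; "gripper_width": finger opening in mm; "gripper_force": force on a finger pad.
Only numpy, scipy, OpenCV 4.12 (cv2) and the standard library are available. Lean on these libraries where they do the work, as an engineer would, in place of code of your own. Each camera call takes 0.05 s, during which the arm holds its last target. There are 200 camera calls.

## Task

The little wooden spice caddy has just been glued: hang it by its handle on the hook over the clamp's fixed jaw and let go of it, so that it hangs in the clamp. Then pump the clamp's trigger until the rubber pad presses the caddy firmly (about 15 N, never more than 40 N) against the fixed jaw, and finish while still holding the trigger squeezed. Move the jaw only with the trigger and leave the other things on the counter where they are.

Things in the scene. Friction and masses are not known exactly. Their poses are not given: they have to be found in the camera images.
- clamp: Ratchet bar clamp 300 mm long, steel and black, bolted to the counter. Origin: on the counter under its middle, z up; the jaw advances along its -y. Clamp frame, mm: bed 60 wide, 20 high below all; black housing y=15..125, 44 wide, top z=96; upright fixed grip post on it, x+-15, y=45..63, top z=165, the grey trigger behind it (larger y).
- fixed_jaw (a point): Centre of the inner (+y) face of the fixed jaw, an upright steel plate 48 mm wide, top at z=118, at clamp (0,-130,75) mm. Axes as the clamp's.
- hook_seat (a point): Where the caddy's handle bar rests (bar centre 4 mm higher): on top of the hook, a flat level steel strap 16 mm wide (x), 6 thick, top z=142, over the fixed jaw; clamp (0,-106,142) mm. The strap points to +y and is clear below. Axes as the clamp's.
- hook_lip (a point): Top of the upturned lip at the hook's free end, clamp (0,-97,154) mm: 16 wide (x), 6 thick (y), rising 12 over the strap. The handle bar goes in over the lip along -y and lies between lip and fixed jaw.
- squeeze (a point): Point midway between the outer faces of grip post and FULLY squeezed trigger, clamp (0,69,137) mm. A gripper pointing down, centred here, closing along the clamp's y, pumps the whole stroke clear of the housing. Over post and trigger: 65 mm with the trigger out (open the fingers to 83 mm or more for that), 48 mm fully squeezed. Axes as the clamp's.
- trigger: Grey upright trigger bar, 30 wide, 14 thick, z=95..165 mm; slides 17 mm along the clamp's -y when squeezed; a spring (6 to 8 N) brings it out again. A full stroke drives the jaw 12 to 17 mm (first up to 5 mm idle); let it fully out before the next. The jaw stays by friction (5 N). Stalls early once the pad presses. Origin: the clamp's when out.
- trigger_face (a point): Middle of the trigger's outer (+y) face, which a finger pushes; at clamp (0,110,137) mm when out. The pad pushes with about the squeeze force on this face less 13 N (8 spring, 5 friction).
- jaw: Steel jaw plate on a toothed bar; only the trigger may move it, the arm must not push it. Origin: the clamp's when fully back; moves along the clamp's -y up to 90 mm, starts 0 to 16 mm advanced. The bar's tail (16 wide, z=68..83) sticks out behind the housing to y=230 when fully back.
- pad: Black rubber pad, 40 wide, 44 high, sprung on the jaw's front (gives up to 6 mm, 2.5 N per mm). Origin: the clamp's when fully back, moves along the clamp's -y.
- pad_face (a point): Centre of the pad's face, which looks to the clamp's -y, towards the fixed jaw; at clamp (0,-15,75) mm when fully back, 115 mm from the fixed jaw then.
- caddy: Closed wooden spice caddy, 0.13 to 0.25 kg: light block 56 (x) by 36 (y) by 60 mm tall, steel handle on top in its x-z plane: two 8 mm round legs at x=+-24 and a level bar. Origin: centre of the underside, z up. Stands on the counter; grasp from above across the 56 mm. Crushed if the pad presses over 40 N.
- caddy_bar (a point): Centre of the handle's level round bar (8 mm thick, along the caddy's x), 100 mm above the underside; the open window under it is 40 wide, 36 high. Axes as the caddy's.
- spice_jar: a small squat amber spice jar with a white cap, 46 mm across, 78 mm tall; bystander, to be left where it is. Origin: its underside.
- tumbler: a plain clear glass tumbler, 68 mm across, 95 mm tall; bystander, to be left where it is. Origin: its underside.
- mug: a white mug, 76 mm across, 85 mm tall, with a side handle; bystander, to be left where it is. Origin: its underside.
- sauce_bottle: an amber sauce bottle, 62 mm across, 170 mm tall; bystander, to be left where it is. Origin: its underside.
- small_bowl: a small blue bowl, 100 mm across, 45 mm tall; bystander, to be left where it is. Origin: its underside.
- spoon: a spoon lying flat; bystander, to be left where it is. Origin: its underside.

How it is judged:
By the outcome, as a careful person would: the job done as asked, in the order asked, and still so for the second after the job is handed in, while the arm keeps its last pose, push and grip.
It also fails if it takes over 64 s, if anything falls off the work surface, if the arm or the gripper's body presses on something with over 40 N, if the wrist force passes 120 N, or if a joint passes its speed limit or range.

## Working session

There is one attempt and no reset: what is moved stays moved. The work goes in short steps, Python scripts to look and compute and a shell command to move; the robot and the scene stay as the last step left them, time stands still between calls to the robot, and variables do not carry over. Pictures are saved under pics/ and viewed, at most 10 in all, crops included, and the job is handed in when it is done.

```bash
ls; mkdir -p pics; python3 - <<'E'
from workcell import env
import cv2,numpy as np
for n in("top","side"):
    cv2.imwrite(f"pics/{n}0.png",env.grab_frame(n)); m=env.camera_model(n); print(n,{k:(np.round(v,3).tolist() if k=="T" else v) for k,v in m.items()})
s=env.state(); print(s["ee_pos"],s["ee_rot"],s["gripper_width"])
E
```

```text
drive.py
pics
workcell.py
top {'fx': 455.37308870186445, 'fy': 455.37308870186445, 'cx': 322.53426358866665, 'cy': 235.63811936188253, 'T': [[-0.001, 0.996, -0.088, 430.525], [-1.0, -0.001, -0.001, -18.931], [-0.001, 0.088, 0.996, 1305.176], [0.0, 0.0, 0.0, 1.0]]}
side {'fx': 500.68112237150257, 'fy': 500.68112237150257, 'cx': 317.957407413654, 'cy': 230.26674065472235, 'T': [[0.971, 0.136, -0.195, 324.321], [-0.238, 0.612, -0.754, -913.081], [0.017, 0.779, 0.627, 861.564], [0.0, 0.0, 0.0, 1.0]]}
[219.9134312  530.81494185 213.20238125] [-1.79910091e+02 -1.75465581e-03  1.57495527e+02] 91.16400065622645
```

View pics/top0.png

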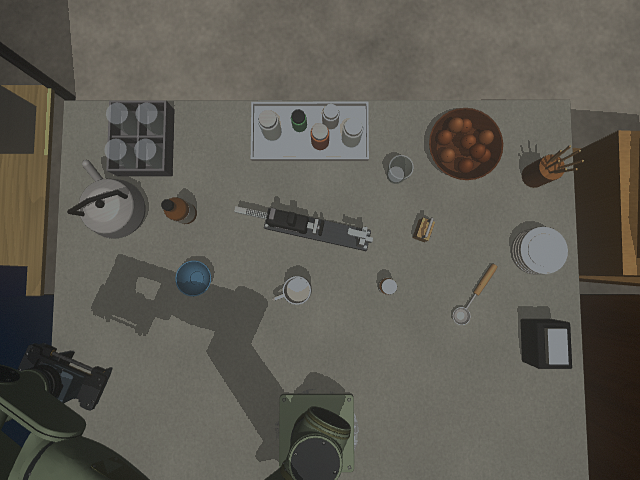

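View pics/side0.png

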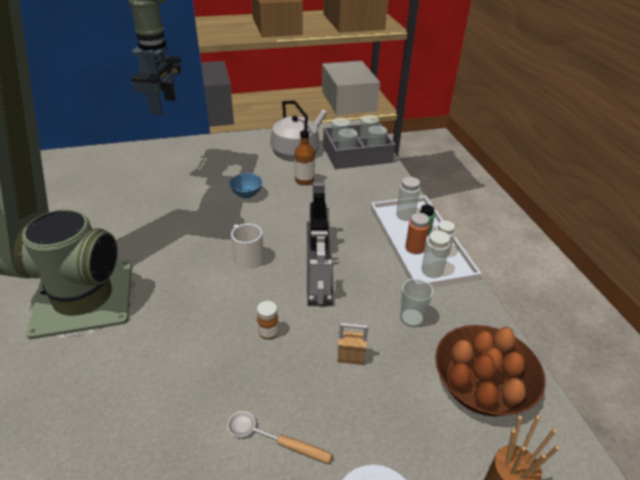

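The top view shows the clamp from (235,210) at the bar tail to (370,238) at the fixed jaw, and the caddy near (424,228). The jar is at (389,286) and the mug at (297,290). The side view agrees, with the caddy at (352,345) and the clamp around (320,250). Next I'll zoom in.

```bash
python3 - <<'E'
import cv2,numpy as np
a=cv2.imread("pics/top0.png")[195:260,235:445]; b=cv2.imread("pics/side0.png")
a=cv2.resize(a,(798,247),interpolation=cv2.INTER_CUBIC)
c=cv2.resize(b[175:375,290:380],None,fx=1.7,fy=1.7)
c1=cv2.resize(b[180:310,290:350],(160*1,347),interpolation=cv2.INTER_CUBIC)
c2=cv2.resize(b[315:370,325:380],(347,347),interpolation=cv2.INTER_CUBIC)
o=np.zeros((600,800,3),np.uint8); o[:247,:798]=a; o[250:597,:160]=c1; o[250:597,170:517]=c2
cv2.imwrite("pics/z0.png",o)
E
```

```text
(no output)
```

View pics/z0.png

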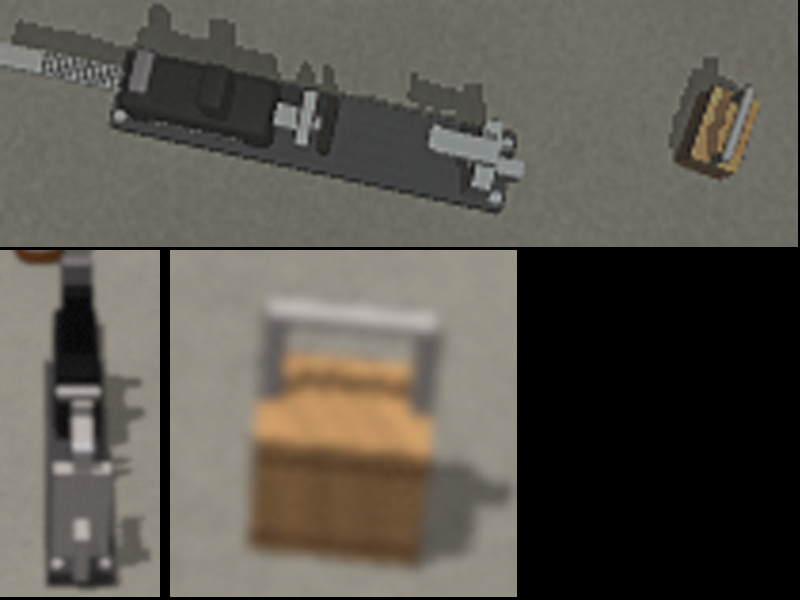

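The clamp's trigger is at crop (143,73), the post at (213,88), and the hook's free end at (430,138). The caddy bar runs from (750,90) to (728,160) in the crop. Now I'll back-project these.

```bash
cat > h.py <<'E'
import numpy as np
from workcell import env
def bp(m,u,v,z):
    T=np.array(m["T"]); d=T[:3,:3]@np.array([(u-m["cx"])/m["fx"],-(v-m["cy"])/m["fy"],-1]); o=T[:3,3]
    return o+d*(z-o[2])/d[2]
def pr(m,p):
    T=np.array(m["T"]); q=T[:3,:3].T@(np.asarray(p,float)-T[:3,3]); return np.array([m["cx"]+m["fx"]*q[0]/-q[2], m["cy"]-m["fy"]*q[1]/-q[2]])
E
python3 - <<'E'
from h import *
m=env.camera_model("top"); print([k for k in m])
for n,u,v,z in [("bedRnear",503,212,20),("bedRfar",519,124,20),("bedLnear",110,126,20),("trig",143,73,165),("post",213,88,165),("lipmid",432,138,154),("hookend",522,168,142),("barA",750,88,100),("barB",728,160,100),("boxbase",716,178,0)]:
    print(n,bp(m,235+u/3.8,195+v/3.8,z).round(1))
s=env.camera_model("side")
for n,u,v,z in [("barA",268,303,104),("barB",437,320,104),("boxL",248,547,0),("boxR",418,563,0)]:
    print(n,bp(s,325+(u-170)/6.31,315+(v-250)/6.31,z).round(1))
E
```

```text
['fx', 'fy', 'cx', 'cy', 'T']
bedRnear [ 500.9 -144.8   20. ]
bedRfar [ 566.7 -157.4   20. ]
bedLnear [565.4 148.   20. ]
trig [585.6 107.6 165. ]
post [575.5  61.1 165. ]
lipmid [543.1 -84.7 154. ]
hookend [ 523.9 -146.   142. ]
barA [ 583.5 -311.1  100. ]
barB [ 532.8 -294.6  100. ]
boxbase [ 527.6 -308.1    0. ]
barA [ 534.5 -294.1  104. ]
barB [ 583.8 -312.3  104. ]
boxL [ 528.8 -307.6    0. ]
boxR [ 581.3 -326.2    0. ]
```

```bash
python3 drive.py '0 0 -45 0 0 0;0 0 -45 0 0 0;-20 -14 -45 0 0 0;-35 -24 -45 0 0 0;-35 -24 0 0 0 0;-35 -24 0 0 0 0;-35 -24 0 0 0 0;-35 -24 0 0 0 0' 91; python3 drive.py '-35 -24 0 0 0 8;-32 -29 0 0 0 8;-27 -33 0 0 0 8;-22 -37 0 0 0 8;-17 -39 0 0 0 8;-11 -41 0 0 0 8;-5 -42 0 0 0 8;0 -42 0 0 0 8'; python3 -c "
from workcell import env;s=env.state();print(s['ee_pos'],s['ee_rot'],s['qpos'])
m=env.camera_model('wrist');print(m)"
```

```text
time_s: 0.9
ee_pos: [344.7, 338.5, 384.0]
ee_rot: [-180.0, -0.0, 157.5]
force: [1.2, 1.0, 0.3]
gripper_width: 91.2
gripper_force: 0.0
time_s: 1.7
ee_pos: [235.3, 85.6, 383.7]
ee_rot: [-179.9, 0.0, 93.0]
force: [-0.1, 0.3, 0.1]
gripper_width: 90.9
gripper_force: 0.0
[235.326805    85.60706056 383.73588589] [-1.79943869e+02  3.10640618e-02  9.30008532e+01] [ 1.73798488e+01 -1.63998095e+01  1.01381250e+02 -1.62154389e-02
  9.50806458e+01  1.43775836e+01]
{'fx': 408.87023390329875, 'fy': 408.87023390329875, 'cx': 317.31281244139257, 'cy': 235.41543750580433, 'T': array([[ 9.98565786e-01, -5.19088287e-02, -1.31089294e-02,
         2.31849675e+02],
       [ 5.35383302e-02,  9.68776217e-01,  2.42087358e-01,
         1.52580928e+02],
       [ 1.33147769e-04, -2.42441984e-01,  9.70165897e-01,
         5.54187790e+02],
       [ 0.00000000e+00,  0.00000000e+00,  0.00000000e+00,
         1.00000000e+00]])}
```

```bash
python3 drive.py '-17 38 0 0 0 0;-17 38 0 0 0 0;-17 38 0 0 0 0;-17 38 0 0 0 0;-17 38 0 0 0 0;-17 38 0 0 0 0;-17 38 0 0 0 0;-17 38 0 0 0 0'; python3 drive.py '0 0 0 0 0 7.7;0 0 0 0 0 7.7;0 0 0 0 0 0;0 0 0 0 0 0'; python3 - <<'E'
from h import *
import cv2,json
m=env.camera_model('wrist'); f=env.grab_frame('wrist'); cv2.imwrite('pics/w1.png',f)
m['T']=np.array(m['T']).tolist(); json.dump(m,open('w1.json','w'))
E
```

```text
time_s: 2.5
ee_pos: [549.9, -31.1, 383.6]
ee_rot: [-179.9, -0.0, 93.5]
force: [-0.2, 1.2, 1.3]
gripper_width: 90.8
gripper_force: 0.0
time_s: 2.9
ee_pos: [548.3, -30.2, 384.0]
ee_rot: [-180.0, 0.0, 78.3]
force: [0.4, 0.2, -0.0]
gripper_width: 91.1
gripper_force: 0.0
```

View pics/w1.png

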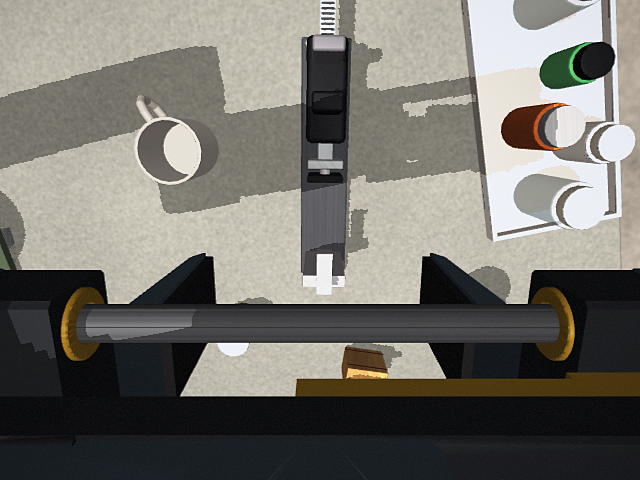

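The wrist view shows the whole clamp upright at column ~326: trigger top near (329,42), post near (328,102), hook around (324,270). The caddy is partly hidden at (366,362). I'll zoom on the clamp.

```bash
python3 - <<'E'
import cv2,numpy as np
b=cv2.imread("pics/w1.png"); r=lambda c:cv2.resize(c,None,fx=5,fy=5,interpolation=cv2.INTER_CUBIC)
o=np.zeros((600,800,3),np.uint8)
p=r(b[30:150,295:360]); o[:600,:325]=p
q=r(b[225:300,295:360]); o[:375,400:725]=q
cv2.imwrite("pics/z1.png",o)
E
```

```text
(no output)
```

View pics/z1.png

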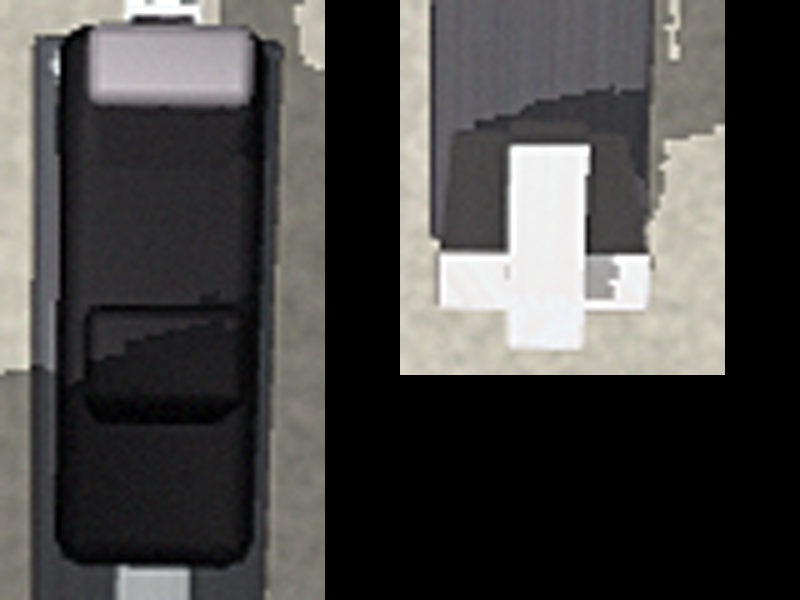

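```bash
cat > fit.py <<'E'
from h import *
import json
from scipy.optimize import least_squares
m=json.load(open('w1.json'))
o=lambda u,v,du=295,dv=30:(du+u/5,dv+v/5)
def w(p,q): c,s=np.cos(p[2]),np.sin(p[2]); return [p[0]+c*q[0]-s*q[1],p[1]+s*q[0]+c*q[1],q[2]]
F=[((0,110,165),o(170,25)),((0,63,165),o(164,305)),((0,45,165),o(164,399)),((-15,110,165),o(88,25)),((15,110,165),o(252,25)),
((0,-94,154),o(149,145,dv=225)),((0,-130,118),o(144,252,dv=225)),((-24,-130,118),o(40,252,dv=225)),((24,-130,118),o(249,252,dv=225))]
r=lambda p:np.concatenate([pr(m,w(p,q))-np.array(u) for q,u in F])
s=least_squares(r,[562,2,np.radians(-12.4)])
print(s.x[:2],np.degrees(s.x[2])); print(s.fun.reshape(-1,2).round(1))
t=env.camera_model('top')
for q in [(0,103,165),(0,54,165),(0,-94,154),(-30,-150,20),(-30,150,20),(0,-130,118)]:print(q,((pr(t,w(s.x,q))-[235,195])*3.8).round(0))
for q in [(0,-94,154),(0,-130,118),(0,54,165)]:print(q,pr(env.camera_model('side'),w(s.x,q)).round(1))
E
python3 fit.py
```

```text
[565.89115642   8.37234685] -12.344445339245821
[[-0.  -0.9]
 [ 0.2 -0.1]
 [-0.2  1.9]
 [-0.8 -1.1]
 [ 0.7 -0.6]
 [ 0.2  0.3]
 [ 0.   0.4]
 [-0.4  0.1]
 [ 0.3  0.6]]
(0, 103, 165) [141.  69.]
(0, 54, 165) [213.  85.]
(0, -94, 154) [430. 134.]
(-30, -150, 20) [485. 207.]
(-30, 150, 20) [ 92. 122.]
(0, -130, 118) [478. 150.]
(0, -94, 154) [320.7 236.3]
(0, -130, 118) [320.8 259.2]
(0, 54, 165) [319.1 194.2]
```

```bash
python3 drive.py '-38 9.4 0 0 0 0;-38 9.4 0 0 0 0;-38 9.4 10 0 0 0;-38 9.4 20 0 0 0;-38 9.4 30 0 0 0;-38 9.4 40 0 0 0;-36 9.3 40 0 0 0;0 0 40 0 0 7.6'; python3 drive.py '0 0 20 0 0 0;0 0 0 0 0 0;0 0 0 0 0 0'; python3 - <<'E'
from h import *
import cv2
s=env.state();print(s['ee_pos'],s['ee_rot'])
cv2.imwrite('pics/s2.png',env.grab_frame('side'));cv2.imwrite('pics/w2.png',env.grab_frame('wrist'))
m=env.camera_model('wrist'); print(pr(m,[559,-302.5,104]),pr(m,[548,-324,60]))
E
```

```text
time_s: 3.75
ee_pos: [557.9, -298.9, 210.7]
ee_rot: [179.9, 0.1, 70.2]
force: [0.5, 0.7, -0.1]
gripper_width: 91.2
gripper_force: 0.0
time_s: 4.05
ee_pos: [558.5, -294.8, 192.8]
ee_rot: [179.9, 0.0, 70.6]
force: [0.5, 0.4, 1.3]
gripper_width: 90.8
gripper_force: 0.0
[ 558.47811047 -294.82382517  192.8081209 ] [1.79934948e+02 4.19438948e-03 7.05715005e+01]
[319.3812774  248.80459592] [314.6315131  262.86687535]
```

```bash
python3 - <<'E'
import cv2
b=cv2.imread("pics/w2.png")[180:330,220:420]
cv2.imwrite("pics/z2.png",cv2.resize(b,None,fx=4,fy=4,interpolation=cv2.INTER_CUBIC))
E
```

```text
(no output)
```

View pics/z2.png

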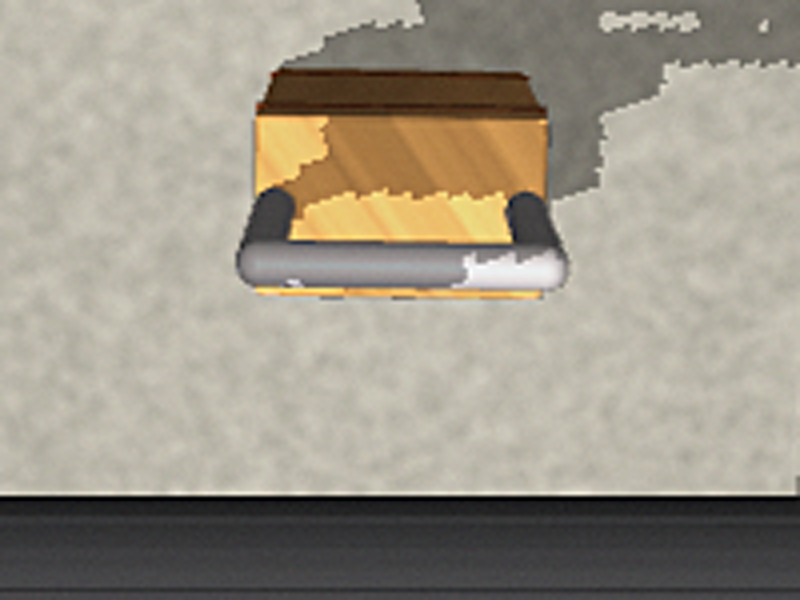

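The bar spans crop (240,264) to (567,268), so its centre is at wrist pixel (320.5,246.5), level within half a degree.

```bash
python3 - <<'E'
from h import *
m=env.camera_model('wrist'); s=env.state(); p=bp(m,320.5,246.5,100); 
a=bp(m,220+257/4,180+113/4,60);b=bp(m,220+546/4,180+113/4,60); print(p,(a+b)/2,np.linalg.norm(a-b))
y=np.radians(s['ee_rot'][2]); d=p-s['ee_pos']; print('dx',d@[np.cos(y),np.sin(y),0],'dy',d@[np.sin(y),-np.cos(y),0],s['ee_pos'][2]-35)
a=bp(m,220+250/4,180+264/4,100);b=bp(m,220+557/4,180+268/4,100);print(np.degrees(np.arctan2(*(b-a)[[1,0]])))
E
```

```text
[ 559.90100088 -302.319702    100.        ] [ 566.50989227 -284.67124754   60.        ] 54.581780720007444
dx -6.627105303376805 dy 3.1018159359715236 159.17857220399426
-20.22158439149378
```

```bash
python3 drive.py '-6.6 3.1 10 0 0 0.8;0 0 40 0 0 0;0 0 40 0 0 0;0 0 40 0 0 0;0 0 20 0 0 0;0 0 9 0 0 0;0 0 0 0 0 0;0 0 0 0 0 0' 91; python3 drive.py '0 0 0 0 0 0;0 0 0 0 0 0;0 0 0 0 0 0;0 0 0 0 0 0;0 0 0 0 0 0' 50 25
```

```text
time_s: 4.95
ee_pos: [559.9, -302.8, 34.3]
ee_rot: [179.8, 0.0, 69.7]
force: [0.7, 0.3, 0.1]
gripper_width: 90.7
gripper_force: 0.0
time_s: 5.45
ee_pos: [558.9, -302.1, 33.2]
ee_rot: [180.0, 0.0, 69.7]
force: [-0.7, 0.6, 3.2]
gripper_width: 55.6
gripper_force: 25.0
```

```bash
python3 drive.py '0 0 -20 0 0 0;0 0 -45 0 0 0;0 0 -45 0 0 0;0 0 -45 0 0 0;0 0 -37 0 0 0;20 -8.2 0 0 0 0;37 -15 0 0 0 0;37 -15 0 0 0 0'; python3 drive.py '37 -15 0 0 0 0;37 -15 0 0 0 0;37 -15 0 0 0 0;21 -8.5 0 0 0 0;0 0 0 0 0 -4;0 0 0 0 0 -4;0 0 0 0 0 0;0 0 0 0 0 0'; python3 - <<'E'
from h import *
import cv2,json
s=env.state();m=env.camera_model('wrist');f=env.grab_frame('wrist')
cv2.imwrite('pics/w3.png',f); cv2.imwrite('pics/z3.png',cv2.resize(f[100:400,170:470],(600,600),interpolation=cv2.INTER_CUBIC))
m['T']=np.array(m['T']).tolist(); json.dump([m,s['ee_pos'].tolist(),s['ee_rot'].tolist()],open('w3.json','w'))
print(s['ee_pos'],s['ee_rot'],s['gripper_width'])
E
```

```text
time_s: 6.25
ee_pos: [554.5, -199.0, 223.3]
ee_rot: [-179.8, -0.0, 69.6]
force: [1.1, 0.4, -2.0]
gripper_width: 55.9
gripper_force: 25.0
time_s: 7.05
ee_pos: [550.5, -57.9, 223.8]
ee_rot: [-179.9, -0.0, 77.6]
force: [0.1, -0.6, -2.5]
gripper_width: 55.7
gripper_force: 25.0
[550.47607427 -57.88582424 223.81811854] [-1.79873640e+02 -1.67174179e-03  7.76251846e+01] 55.728981255179846
```

View pics/z3.png

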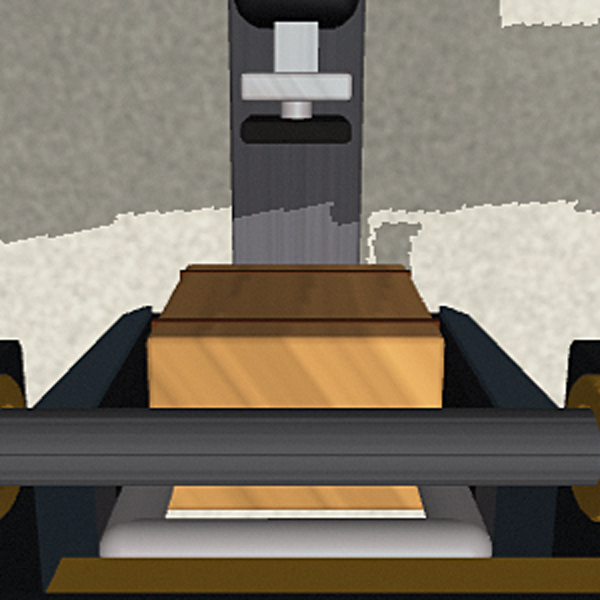

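The caddy is held level and aligned with the clamp. Its top edge runs from crop (148,334) to (443,334). The pad sits at about (296,130) and the bar at about (296,538).

```bash
python3 - <<'E'
from h import *
import json
m,p,r=json.load(open('w3.json')); y=np.radians(r[2]); o=np.array(p)
ex=np.array([np.cos(y),np.sin(y),0]);ey=np.array([np.sin(y),-np.cos(y),0])
zt=o[2]-34+60
for u,v,z in[(148,334,zt),(443,334,zt),(102,538,o[2]+66),(492,538,o[2]+66)]:
    q=bp(m,170+u/2,100+v/2,z)-o; print(q@ex,q@ey)
c=np.radians(-12.34)
def cl(q): q=q-np.array([565.9,8.4,0]); return [q@[np.cos(c),np.sin(c),0],q@[-np.sin(c),np.cos(c),0]]
for u,v,z in[(240,140,53),(352,140,53),(231,220,20),(363,220,20),(296,133,97)]: print(cl(bp(m,170+u/2,100+v/2,z)))
print('tcp clamp',cl(o))
E
```

```text
18.86599445363596 -26.85052195505996
18.954561269779227 27.91356300190283
1.4404191372318085 -27.169727809551105
1.551472747130978 28.72528934328209
[np.float64(-23.369302467971238), np.float64(-30.315706046644504)]
[np.float64(22.956759909341667), np.float64(-30.283319585754676)]
[np.float64(-30.348082846010964), np.float64(-69.97752640174723)]
[np.float64(30.96598775856529), np.float64(-69.92707952843398)]
[np.float64(-0.22700084732064862), np.float64(-24.03790941796098)]
tcp clamp [np.float64(-0.9014755210999592), np.float64(-68.05068201381343)]
```

```bash
python3 drive.py '0 0.4 30 0 0 0;0 0 40 0 0 0;0 0 35 0 0 0;0 0 15 0 0 0;0 0 6 0 0 0;0 0 0 0 0 0;0 0 0 0 0 0' ; python3 drive.py '-10 0 0 0 0 0;-10 0 0 0 0 0;-10 0 0 0 0 0;-7 0 0 0 0 0;-3 0 0 0 0 0;0 0 0 0 0 0;0 0 0 0 0 0'; python3 - <<'E'
from h import *
import cv2
s=env.state();o=s['ee_pos'];c=np.radians(-12.34);q=o-np.array([565.9,8.4,0]);print(q@[np.cos(c),np.sin(c),0],q@[-np.sin(c),np.cos(c),0],s['force'])
a=env.grab_frame('side'); 
cv2.imwrite('pics/z4.png',cv2.resize(a[160:310,240:400],(640,600),interpolation=cv2.INTER_CUBIC))
E
```

```text
time_s: 7.8
ee_pos: [552.5, -58.6, 99.9]
ee_rot: [179.9, -0.0, 77.7]
force: [-0.7, 0.1, -1.5]
gripper_width: 56.2
gripper_force: 25.0
time_s: 8.5
ee_pos: [543.1, -97.4, 98.9]
ee_rot: [-180.0, -0.0, 77.7]
force: [-0.5, 0.7, -2.6]
gripper_width: 55.7
gripper_force: 25.0
0.35472392607882597 -108.25363467031501 [-0.53495544  0.65393854 -2.58348987]
```

View pics/z4.png

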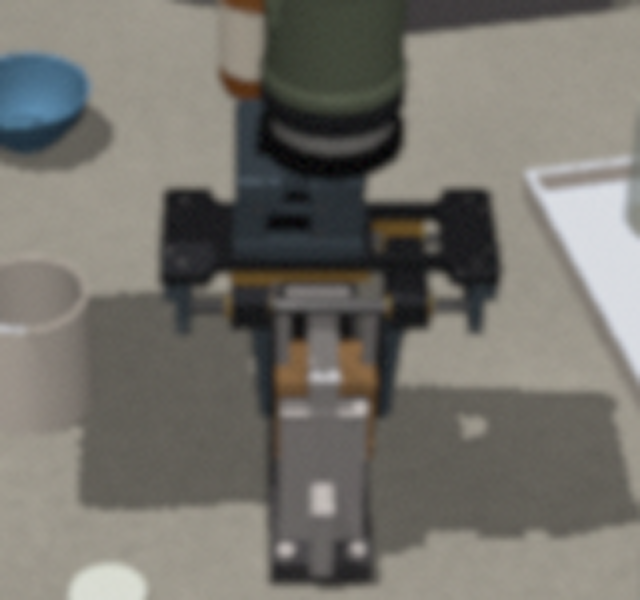

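The caddy sits over the fixed jaw with the strap passing through the handle window at about (323,340), and there's no contact force. Lowering it now.

```bash
python3 drive.py '0 0 6 0 0 0;0 0 6 0 0 0;0 0 4 0 0 0;0 0 0 0 0 0;0 0 0 0 0 0'; python3 drive.py '0 0 1.5 0 0 0;0 0 0 0 0 0;0 0 0 0 0 0'; python3 drive.py '0 0 1 0 0 0;0 0 0 0 0 0;0 0 0 0 0 0'
```

```text
time_s: 9.05
ee_pos: [543.1, -97.4, 82.6]
ee_rot: [-180.0, -0.0, 77.7]
force: [-0.9, 0.2, -1.3]
gripper_width: 56.1
gripper_force: 25.0
time_s: 9.35
ee_pos: [543.2, -97.5, 81.5]
ee_rot: [180.0, -0.0, 77.7]
force: [0.3, -0.1, -2.1]
gripper_width: 56.0
gripper_force: 25.0
time_s: 9.65
ee_pos: [543.1, -97.5, 80.4]
ee_rot: [-180.0, -0.0, 77.7]
force: [0.4, -0.3, -2.1]
gripper_width: 56.1
gripper_force: 25.0
```

```bash
python3 drive.py '0 0 1 0 0 0;0 0 0 0 0 0;0 0 0 0 0 0';python3 drive.py '0 0 1 0 0 0;0 0 0 0 0 0;0 0 0 0 0 0'
```

```text
time_s: 9.95
ee_pos: [543.1, -97.5, 79.4]
ee_rot: [-180.0, -0.0, 77.7]
force: [0.5, -0.7, -1.7]
gripper_width: 56.0
gripper_force: 25.0
time_s: 10.25
ee_pos: [543.3, -97.5, 79.0]
ee_rot: [180.0, -0.0, 77.7]
force: [-1.5, -0.3, 4.4]
gripper_width: 55.9
gripper_force: 25.0
```

```bash
python3 drive.py '0 0 0 0 0 0;0 0 0 0 0 0;0 0 0 0 0 0;0 0 0 0 0 0' 91; python3 drive.py '0 0 -10 0 0 0;0 0 -25 0 0 0;0 0 -45 0 0 0;0 0 -45 0 0 0;0 0 -25 0 0 0;20 0 0 0 0 0;40 0 0 0 0 -4;40 0 0 0 0 -8'; python3 - <<'E'
from h import *
import cv2
s=env.state();print(s['ee_pos'],s['ee_rot'])
m=env.camera_model('wrist');a=env.grab_frame('side'); w=env.grab_frame('wrist')
o=np.zeros((520,800,3),np.uint8); o[:480,:640]=0
o=np.hstack([cv2.resize(a[190:310,270:370],(400,480),interpolation=cv2.INTER_CUBIC),cv2.resize(w,(400,300))[:, :] if 0 else cv2.copyMakeBorder(cv2.resize(w,(400,300)),0,180,0,0,0)])
cv2.imwrite('pics/z5.png',o)
E
```

```text
time_s: 10.65
ee_pos: [543.2, -97.5, 78.3]
ee_rot: [-180.0, -0.0, 77.7]
force: [-0.0, 0.1, -1.4]
gripper_width: 85.2
gripper_force: 0.0
time_s: 11.45
ee_pos: [562.2, 1.3, 229.6]
ee_rot: [179.9, -0.0, 89.8]
force: [-0.1, -0.8, 0.5]
gripper_width: 90.8
gripper_force: 0.0
[562.17938826   1.31003354 229.64974627] [ 1.79877825e+02 -5.72424736e-03  8.98457008e+01]
```

View pics/z5.png

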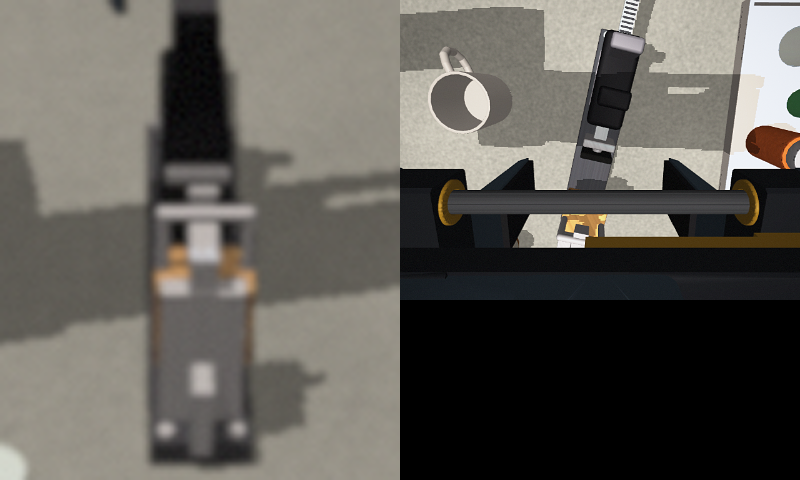

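The side view (left half) shows the caddy hanging from the strap, level and against the jaw plate. The handle bar is at about (205,210), behind the strap lip. Now going to the squeeze point.

```bash
python3 drive.py '25 6 0 0 0 0;30 8 0 0 0 0;20 4 0 0 0 0;0 0 0 0 0 -8.2;0 0 0 0 0 -8.2;0 0 0 0 0 -8.2;0 0 0 0 0 -8.2;0 0 0 0 0 -8.2'; python3 drive.py '0 0 0 0 0 -8.2;0 0 0 0 0 -8.2;0 0 0 0 0 -8.2;0 0 0 0 0 -8.2;0 0 0 0 0 -4;0 0 0 0 0 0;0 0 0 0 0 0'; cat > pos.py <<'E'
from h import *
s=env.state();o=s['ee_pos'];c=np.radians(-12.34);q=o-np.array([565.9,8.4,0]);print('clamp',q@[np.cos(c),np.sin(c),0],q@[-np.sin(c),np.cos(c),0],o[2],s['ee_rot'],s['force'],s['gripper_width'],s['gripper_force'])
E
python3 pos.py
```

```text
time_s: 12.35
ee_pos: [580.1, 74.9, 229.0]
ee_rot: [180.0, 0.0, 131.0]
force: [-0.2, 0.2, 0.2]
gripper_width: 90.7
gripper_force: 0.0
time_s: 13.05
ee_pos: [580.1, 75.1, 228.8]
ee_rot: [-180.0, 0.0, 167.3]
force: [-0.3, 0.3, -0.3]
gripper_width: 91.1
gripper_force: 0.0
clamp -0.39140840037869573 68.19429497642778 228.78307873019403 [-1.79999756e+02  2.32097162e-02  1.67349028e+02] [-0.27557231  0.25193602 -0.31799534] 91.05185933140956 0.0
```

```bash
python3 drive.py '0 1.3 25 0 0 -0.4;0 0 35 0 0 0;0 0 30 0 0 0;0 0 14 0 0 0;0 0 6 0 0 0;0 0 0 0 0 0;0 0 0 0 0 0'; python3 pos.py; python3 drive.py '0 0 0 0 0 0;0 0 0 0 0 0;0 0 0 0 0 0;0 0 0 0 0 0;0 0 0 0 0 0;0 0 0 0 0 0;0 0 0 0 0 0;0 0 0 0 0 0' 40 28; python3 pos.py
```

```text
time_s: 13.75
ee_pos: [581.1, 76.9, 119.5]
ee_rot: [180.0, 0.1, 167.9]
force: [-0.3, 0.5, 1.2]
gripper_width: 91.3
gripper_force: 0.0
clamp 0.2451663885796016 70.18750540790464 119.47656561678504 [1.79962381e+02 1.06415205e-01 1.67863787e+02] [-0.28832574  0.51082818  1.15972132] 91.26689843214474 0.0
time_s: 14.55
ee_pos: [581.0, 76.9, 119.3]
ee_rot: [179.9, 0.1, 167.8]
force: [0.1, 0.2, 5.3]
gripper_width: 47.6
gripper_force: 28.0
clamp 0.0598411073538454 70.18352624332191 119.32903765570101 [1.79928594e+02 9.53789126e-02 1.67830733e+02] [0.14613756 0.21889794 5.29617812] 47.552053455233164 27.99686461687088
```

```bash
O='0 0 0 0 0 0;0 0 0 0 0 0'; for i in 1 2; do python3 drive.py '0 0 0 0 0 0;0 0 0 0 0 0;0 0 0 0 0 0;0 0 0 0 0 0;0 0 0 0 0 0;0 0 0 0 0 0;0 0 0 0 0 0' 88 28 | grep -E 'width|gripper_f'; python3 drive.py '0 0 0 0 0 0;0 0 0 0 0 0;0 0 0 0 0 0;0 0 0 0 0 0;0 0 0 0 0 0;0 0 0 0 0 0;0 0 0 0 0 0;0 0 0 0 0 0' 40 28; done; python3 - <<'E'
from h import *
import cv2
a=env.grab_frame('side');cv2.imwrite('pics/s6.png',a)
E
```

```text
gripper_width: 88.1
gripper_force: 0.0
time_s: 16.05
ee_pos: [579.8, 77.2, 117.7]
ee_rot: [180.0, -0.1, 167.8]
force: [0.1, 2.4, -5.0]
gripper_width: 47.5
gripper_force: 28.0
gripper_width: 88.3
gripper_force: 0.0
time_s: 17.55
ee_pos: [580.6, 77.0, 118.6]
ee_rot: [179.9, 0.0, 167.8]
force: [0.7, 2.1, 0.6]
gripper_width: 48.0
gripper_force: 28.0
```

```bash
for i in 1 2; do python3 drive.py '0 0 0 0 0 0;0 0 0 0 0 0;0 0 0 0 0 0;0 0 0 0 0 0;0 0 0 0 0 0;0 0 0 0 0 0;0 0 0 0 0 0' 88 28 | grep -E 'width|gripper_f'; python3 drive.py '0 0 0 0 0 0;0 0 0 0 0 0;0 0 0 0 0 0;0 0 0 0 0 0;0 0 0 0 0 0;0 0 0 0 0 0;0 0 0 0 0 0;0 0 0 0 0 0' 40 28; done
```

```text
gripper_width: 88.1
gripper_force: 0.0
time_s: 19.1
ee_pos: [580.1, 77.1, 118.1]
ee_rot: [179.9, -0.1, 167.8]
force: [-0.2, 2.6, -2.6]
gripper_width: 47.6
gripper_force: 28.0
gripper_width: 88.0
gripper_force: 0.0
time_s: 20.6
ee_pos: [580.5, 77.1, 118.5]
ee_rot: [179.9, 0.0, 167.8]
force: [0.6, 1.4, -0.7]
gripper_width: 48.1
gripper_force: 28.0
```

```bash
python3 drive.py '0 0 0 0 0 0;0 0 0 0 0 0;0 0 0 0 0 0;0 0 0 0 0 0;0 0 0 0 0 0;0 0 0 0 0 0;0 0 0 0 0 0' 88 28 | grep -E 'width|gripper_f'; python3 drive.py '0 0 0 0 0 0;0 0 0 0 0 0;0 0 0 0 0 0;0 0 0 0 0 0;0 0 0 0 0 0;0 0 0 0 0 0;0 0 0 0 0 0;0 0 0 0 0 0' 40 28
```

```text
gripper_width: 88.2
gripper_force: 0.0
time_s: 22.1
ee_pos: [581.1, 81.5, 118.1]
ee_rot: [179.5, -0.0, 167.8]
force: [3.2, 14.0, -3.3]
gripper_width: 56.8
gripper_force: 28.0
```

```bash
python3 drive.py '0 1.5 0 0 0 0;0 1.5 0 0 0 0;0 1.5 0 0 0 0;0 0 0 0 0 0;0 0 0 0 0 0;0 0 0 0 0 0' 40 28; python3 - <<'E'
from h import *
import cv2
a=env.grab_frame('side');b=env.grab_frame('top')
o=np.hstack([cv2.resize(a[190:310,270:370],(400,480),interpolation=cv2.INTER_CUBIC),cv2.resize(b[190:286,310:390],(400,480),interpolation=cv2.INTER_CUBIC)])
cv2.imwrite('pics/z7.png',o)
E
```

```text
time_s: 22.7
ee_pos: [581.2, 81.6, 118.2]
ee_rot: [179.9, -0.0, 167.8]
force: [1.1, 2.7, -2.2]
gripper_width: 57.3
gripper_force: 28.0
```

View pics/z7.png

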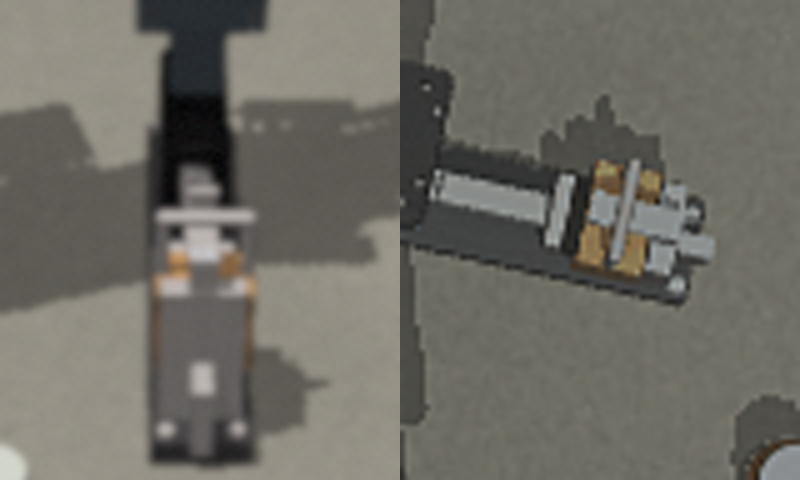

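The pad presses the caddy against the fixed jaw, and the handle is still on the strap at about (626,213) in the right half. The trigger has stalled at 57 mm with a 28 N grip, and the lateral load has been relieved. I'll check it's steady and hand in.

```bash
python3 drive.py '0 0 0 0 0 0;0 0 0 0 0 0;0 0 0 0 0 0;0 0 0 0 0 0;0 0 0 0 0 0' 40 29 && python3 -c "
from workcell import env;print(env.job_done())"
```

```text
time_s: 23.3
ee_pos: [581.1, 81.5, 118.2]
ee_rot: [180.0, -0.0, 167.9]
force: [0.0, 4.9, -3.5]
gripper_width: 56.7
gripper_force: 29.0
the job is handed in; nothing more can be done
None
```

The caddy hangs by its handle on the hook, clamped against the fixed jaw at an estimated 16 N or slightly more (29 N held on the trigger, less 13 N; pad force not measured directly), and I handed the job in at about 23 s with the trigger still squeezed.

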